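# Cap the vessel block and walk it to its dock

### The job

Screw every grey wing cap lying on the bench onto a neck of the vessel block, one to a neck (with only two caps any one neck stays open): turn each back until its thread drops into place, then forward until it is fully home. Only when all are home, walk the heavy block away from you, without lifting or tipping it, by pushes on its two near corners in turn until its far face lies flat along the docking rail and it is centred there, within about 2 cm. Leave the other things on the bench as they are.

Things in the scene. Friction and masses are not known exactly. Their poses are not given: they have to be found in the camera images.
- block: Vessel block: loose aluminium block, about 3 kg, 110 mm deep (x), 226 wide (y), 45 high, with three steel necks in a row on top. Origin: centre of its underside; +x points to its far side, which must meet the rail, +y to its left. Slides stiffly: 8 to 20 N low on a near corner swings that end forward (the other creeps back a little). The necks' caps stay 40 mm clear of the near face.
- rail: Docking rail: fixed dark steel bar on the bench beyond the block, 250 mm long (its y), 34 mm high, 24 mm thick, with two flat rubber pads on the robot's side. Origin: at bench height in the middle of the pad face; +x points away from the robot, square to the face. Docked: the block's far face lies on the pads (x = 0), its middle opposite the rail's middle.
- near_left (a point): Left end of the block's near face (toward the robot), 22.5 mm above the bench: the left pushing corner. A rubber plate 20 mm wide marks the pushing place, centred 13 mm in from the end.
- near_right (a point): Right end of the block's near face, 22.5 mm above the bench; pushing place as on the left. A fixed orange case stands on the bench a few centimetres nearer the robot and to the right of it; the tall instrument is to the left.
- far_left (a point): Left end of the block's far face, 22.5 mm above the bench; axes as the block's.
- far_right (a point): Right end of the block's far face, 22.5 mm above the bench.
- neck_0 (a point): Left neck's top, on its axis, 74 mm above the bench; axes as the block's. All three necks are alike, 78 mm apart: 38 mm across, tapered tip, standing 29 mm above the block, with a coarse right-hand three-start thread 48 mm across that repeats every 120 degrees; its starts lie at another angle on each neck. A cap has about 2 mm sideways play; pressing with a few N and turning with under 0.5 N m is enough.
- neck_1 (a point): Middle neck's top, on its axis, 74 mm above the bench; axes as the block's. A cap set down at a chance angle rests on top of the threads, its grip point 44 mm above the neck's (48 on a stop); clockwise from there it only jams on a stop. Turned back (anticlockwise from above) up to about 100 degrees it drops 11 mm (to 33 mm) in a gap some 30 degrees wide, beyond which it meets a stop.
- neck_2 (a point): Right neck's top, on its axis, 74 mm above the bench; axes as the block's. Once dropped, turn the cap clockwise, following it down or pressing lightly: after 60 to 95 degrees, having sunk another 4 to 5 mm, it meets the end stop. Fully home its grip point is about 29 mm above the neck's top.
- cap_a_bar (a point): Loose grey screw cap, open side down on the bench (one cap may be absent): skirt 60 mm across, 31 mm high, wing bar on top 46 mm long (x), 14 wide (y), 34 high. This point: grip point, mid-bar, 53 mm above the skirt's lower edge, 12 below the bar's top, 22 above the roof. Three lugs inside at the lower edge are out of sight, at another angle in each cap. Any cap fits any neck.
- cap_b_bar (a point): Loose grey screw cap, open side down on the bench (one cap may be absent): skirt 60 mm across, 31 mm high, wing bar on top 46 mm long (x), 14 wide (y), 34 high. This point: grip point, mid-bar, 53 mm above the skirt's lower edge, 12 below the bar's top, 22 above the roof. Three lugs inside at the lower edge are out of sight, at another angle in each cap. Any cap fits any neck.
- cap_c_bar (a point): Loose grey screw cap, open side down on the bench (one cap may be absent): skirt 60 mm across, 31 mm high, wing bar on top 46 mm long (x), 14 wide (y), 34 high. This point: grip point, mid-bar, 53 mm above the skirt's lower edge, 12 below the bar's top, 22 above the roof. Three lugs inside at the lower edge are out of sight, at another angle in each cap. Any cap fits any neck.
- bottle_buffer: Bystander: white bottle with a blue cap, 58 mm across, 130 mm high; origin under its centre.
- bottle_amber: Bystander: brown bottle with a black cap, 62 mm across, 125 mm high; origin under its centre.
- septa_tin: Bystander: flat round tin, 65 mm across, 26 mm high; origin under its centre.
- tee: Bystander: brass pipe tee, about 33 by 56 by 16 mm; origin under its centre.
- petri_dish: Bystander: flat round dish, 87 mm across, 14 mm high; origin under its centre.
- ptfe_tape: Bystander: flat white tape reel, 56 mm across, 14 mm high; origin under its centre.
Things that resemble listed ones, but are neither listed nor needed, are in the scene too. Leave any brown, green or yellow look-alike of the part that bears cap_b_bar alone.

How it is judged:
By the outcome, as a careful person would: the job done as asked, in the order asked, and still so for the second after the job is handed in, with the robot touching nothing.
Of cap_a, cap_b, cap_c only 2 to 3 are there at a start; the rules pass over those that are not, and their reading is None.
At some moment in a run one of cap_a, cap_b, cap_c may be knocked a few centimetres aside while the robot is not near it.
It also fails if it takes over 210 s, if anything falls off the work surface, if the arm or the gripper's body presses on something with over 40 N, if the wrist force passes 120 N, or if a joint passes its speed limit or range.

### The arm

A 6-joint arm with a two-finger parallel gripper is mounted at the origin on a cart in front of the work surface, level with it; the furniture and walls round the work are solid. World frame = base frame: x ahead of the robot, y to its left, z up, the work surface at z = 0. Lengths are in m, angles in rad, forces in N, time in s.
With the tool pointing down it reaches from about 0.3 to 0.775 m from the base axis. Payload 14.6 kg.
Tool frame: the origin (TCP) lies midway between the tips of the shut fingers; the grasp point (between the pads) lies 19 mm behind it (ctrl.grip_depth is the z of the grasp point in the tool frame, in m); z points along the fingers, y is the line along which they close (so a half turn about z gives the same grasp; the last joint's range is limited). The gripper opens to 94 mm and grips with 3 to 60 N. Pads are 16 mm wide; open, the fingers measure 119 mm over their backs; the gripper's body (75 mm by 177 mm) begins 78 mm behind the grasp point.
Start: joints at [1.268, 0.3, 1.521, -0, 1.321, -0.067], TCP at [0.128, 0.535, 0.205] pointing down, gripper open.
Joint ranges: [-3.03, 3.03], [-0.79, 2.21], [0.23, 2.52], [-1.04, 4.18], [0, 3.07], [-2.55, 2.55]. Speed limits (rad/s): [2.22, 2.22, 2.57, 3.14, 3.14, 3.14].

### API

Orientations are given as [roll, pitch, yaw] about the fixed x, y, z axes, in that order (R = Rz(yaw) Ry(pitch) Rx(roll)).
In Python, from station import ctrl gives the robot as it stands. The module is installed in compiled form; this text tells all that it offers.
- The arm moves only by the tool carry_out, never from a script. Its argument "commands" is a list of rows, each a list of 3 entries, a list of its own where there are three numbers: the closure, from 0 (fully open) to 1 (shut), then the shift along the tool's x, y, z in mm, then the turn, a rotation vector about the tool's x, y, z in rad. In form: [[gripper, [tx, ty, tz], [wx, wy, wz]], ...]. A call has 1 to 10 rows; each row shifts and turns the commanded pose from where the row before left it, along the tool's axes as they then stand; what a row does not reach is not made up. A row lasts 1/8 s, in which the tool goes at most 62.5 mm and 10.7 degrees, less where a joint would pass 70% of its speed; a pose out of reach is approached as far as the arm can. A call with a gripper value outside its range is refused whole. The fingers move at their own pace and stop on an object; "squeeze" is the grip in N (left out, the last holds). Time passes only in rows, so rows that do not move let the fingers close. It gives the time, the measured TCP pose, the force, the opening and the grip force at its end, in the units of the state.
- ctrl.get_obs(): the state, without advancing time (a new reading comes with each control period).
- ctrl.camera(name): name is "scene" or "top"; returns a dict with "img" (400x640x3 uint8, blue, green, red), "camera_matrix" (3x3 intrinsics, pixels), "k1" (the pictures are not rectified: a ray, as slopes to the right and down, at radius r is drawn at 1 + k1 r^2 times it, then the intrinsics apply), "rvec" (rotation vector, rad) and "tvec" (3), from world to camera coordinates, as OpenCV has them. Camera axes: x right, y down, z forward; pixel columns grow to the right and rows downward; lengths in m; the calibration is good to about 2 mm. A picture is of the moment at which its call begins. There is no depth.
- ctrl.hand_in(): hands the job in; it is judged then, once.
Trained networks look in the newest picture that a camera, given by its name, has taken for a name from the list of things; names that differ only in an ending like _2 or _b are one class to them, and where a whole thing is asked for, a point or a joint stands for the part that bears it (a point fixed in the world has none). Each returns a list of dicts, best first, with "score" (0 to 1); they miss things now and then, are a little off and sometimes report something else, mostly with a low value. They report only what shows in the picture. A call takes as long as a camera call. They do not tell look-alikes from the thing itself.
- ctrl.outline_of(thing, camera): "region" (400x640 bool, what is visible of it).
- ctrl.place_of(thing, camera): "at" ([x, y, z] in m, in world coordinates, good to about 4 mm: a listed point, or the origin of a listed thing).
The state is a dict: "time_s": time; "qpos": joint angles; "joint_vel": joint speeds; "tau": joint torques, N m; "ee_pos": TCP position; "eef_rot": TCP orientation; "force": force on the tool from outside, world axes, zero at the start; "moment": the same for the moment, N m; "grip_width": finger opening in m; "grip_force": force on a finger pad.
Only numpy, scipy, OpenCV 4.12 (cv2) and the standard library are available. Lean on these libraries where they do the work, as an engineer would, in place of code of your own. Each camera call takes 0.05 s, during which the arm holds its last target. There are 200 camera calls.

## Working session

There is one attempt and no reset: what is moved stays moved. The work goes in short steps, Python scripts to look and compute and a tool call to move; the robot and the scene stay as the last step left them, time stands still between calls to the robot, and variables do not carry over. Pictures are saved under pics/ and viewed, at most 14 in all, crops included, and the job is handed in when it is done.

Besides the shell and the picture viewer there is one more tool, called after "Emit:" by a JSON object that holds its "name" and its "arguments". carry_out: Moves the arm, as the interface text tells. Its arguments: {"type":"object","properties":{"commands":{"type":"array","items":{"type":"array"}},"squeeze":{"type":"number"}},"required":["commands"]}

```bash
mkdir -p pics; cat > h.py <<'E'
from station import ctrl
import numpy as np, cv2
def snap(cam,fn=None):
    c=ctrl.camera(cam)
    if fn: cv2.imwrite('pics/'+fn,c['img'])
    return c
def px(c,P):
    R,_=cv2.Rodrigues(np.array(c['rvec'],float));p=R@np.array(P,float)+np.array(c['tvec'],float).ravel()
    s=p[:2]/p[2];s=s*(1+c['k1']*(s@s));K=np.array(c['camera_matrix']);return K[:2,:2]@s+K[:2,2]
def world(c,uv,z):
    K=np.array(c['camera_matrix'],float);d=np.linalg.inv(K)@[uv[0],uv[1],1];s=d[:2].copy();q=s.copy()
    for _ in range(20): q=s/(1+c['k1']*(q@q))
    R,_=cv2.Rodrigues(np.array(c['rvec'],float));t=np.array(c['tvec'],float).ravel()
    o=-R.T@t;v=R.T@np.r_[q,1];return o+v*(z-o[2])/v[2]
E
cat > a.py <<'E'
from h import *
for cam in('top','scene'):
    c=snap(cam,cam+'0.png')
    for n in['block','rail','near_left','near_right','far_left','far_right','neck_0','neck_1','neck_2','cap_a_bar']:
        for r in ctrl.place_of(n,cam)[:5]:
            print(cam,n,round(r['score'],2),np.round(r['at'],3),np.round(px(c,r['at'])))
o=ctrl.get_obs();print({k:np.round(v,3) for k,v in o.items()},ctrl.grip_depth)
E
python3 a.py
```

```text
top block 0.63 [ 0.469 -0.154  0.002] [261. 253.]
top rail 0.78 [ 0.633 -0.169  0.004] [266. 191.]
top near_left 0.79 [ 0.428 -0.033  0.025] [214. 271.]
top near_left 0.73 [ 0.427 -0.361  0.053] [343. 269.]
top near_right 0.9 [ 0.41  -0.262  0.018] [303. 276.]
top far_left 0.92 [ 0.542 -0.043  0.02 ] [217. 226.]
top far_left 0.44 [ 0.481 -0.234  0.076] [291. 248.]
top far_right 0.76 [ 0.514 -0.271  0.02 ] [306. 235.]
top far_right 0.7 [ 0.555 -0.37   0.051] [345. 217.]
top neck_0 0.78 [ 0.481 -0.238  0.075] [293. 248.]
top neck_0 0.7 [ 0.49  -0.152  0.072] [258. 246.]
top neck_0 0.61 [ 0.496 -0.079  0.075] [228. 244.]
top neck_1 0.78 [ 0.481 -0.238  0.075] [293. 248.]
top neck_1 0.7 [ 0.49  -0.152  0.072] [258. 246.]
top neck_1 0.61 [ 0.496 -0.079  0.075] [228. 244.]
top neck_2 0.78 [ 0.481 -0.238  0.075] [293. 248.]
top neck_2 0.7 [ 0.49  -0.152  0.072] [258. 246.]
top neck_2 0.61 [ 0.496 -0.079  0.075] [228. 244.]
top cap_a_bar 0.98 [ 0.558 -0.372  0.052] [346. 216.]
scene block 0.78 [ 0.47  -0.151 -0.003] [258. 211.]
scene rail 0.55 [ 0.634 -0.167  0.002] [310. 185.]
scene rail 0.
[... 1085 characters left out ...]
8 [ 0.479 -0.231  0.072] [277. 206.]
scene neck_2 0.61 [ 0.496 -0.082  0.073] [248. 172.]
scene neck_2 0.22 [ 0.517 -0.271  0.024] [300. 221.]
scene cap_a_bar 0.62 [ 0.553 -0.375  0.052] [339. 230.]
{'time_s': np.float64(1.1), 'qpos': array([ 1.268,  0.3  ,  1.521, -0.   ,  1.321, -0.067]), 'joint_vel': array([-0.001,  0.001, -0.002, -0.   ,  0.   ,  0.   ]), 'tau': array([-1.0000e-03, -5.3166e+01, -3.5293e+01,  7.1000e-02,  2.1000e-02,
       -0.0000e+00]), 'ee_pos': array([0.128, 0.535, 0.205]), 'eef_rot': array([3.142, 0.   , 2.906]), 'force': array([-0.511, -0.414,  0.039]), 'moment': array([-0.062, -0.029,  0.025]), 'grip_force': np.float64(0.0), 'grip_width': np.float64(0.094)} -0.0188
```

```bash
python3 -c "
import cv2
a=cv2.imread('pics/top0.png');cv2.imwrite('pics/top0b.png',cv2.resize(a,(800,500)))
a=cv2.imread('pics/scene0.png');cv2.imwrite('pics/scene0b.png',cv2.resize(a,(800,500)))"
```

```text
(no output)
```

View pics/top0b.png

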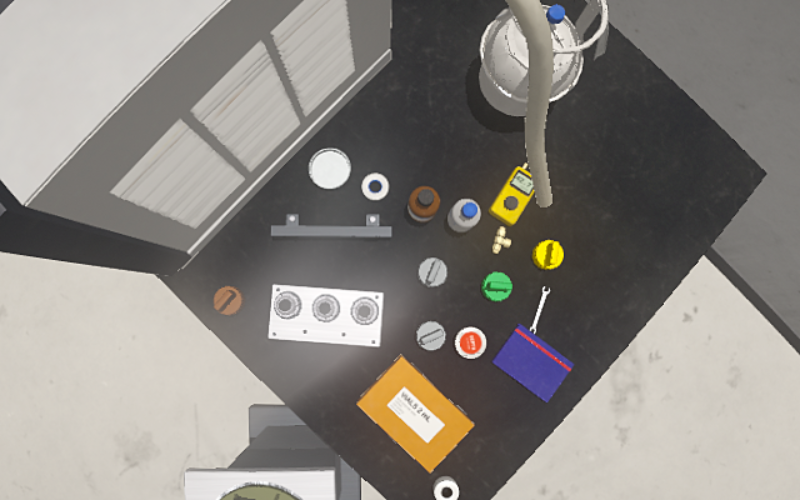

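View pics/scene0b.png

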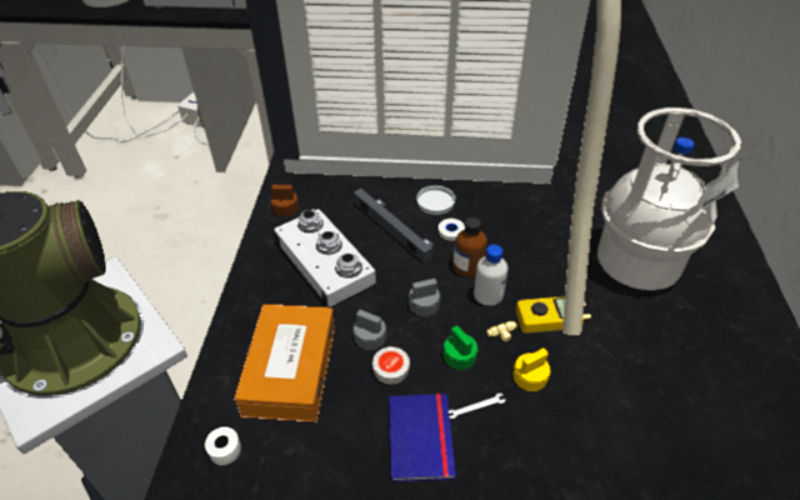

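Grey caps: top view 800-px image at (433,271) and (431,335). The green (497,286), yellow (548,255) and brown (228,300) ones are look-alikes; the orange/white (470,343) is the tin. Only the two grey caps fit. Confirming them in one crop and measuring the bar angles.

```bash
cat > b.py <<'E'
from h import *
c=ctrl.camera('top');img=c['img']
a=cv2.resize(img[190:295,200:375],None,fx=4.5,fy=4.5,interpolation=cv2.INTER_CUBIC);cv2.imwrite('pics/crop1.png',a)
for n in ['cap_a_bar','bottle_amber','bottle_buffer','septa_tin']:
    for r in ctrl.place_of(n,'top')[:3]: print(n,r['score'],np.round(r['at'],3))
for r in ctrl.outline_of('cap_a_bar','top'):
    m=r['region'];print(r['score'],m.sum(),np.argwhere(m).mean(0)[::-1])
E
python3 b.py
```

```text
cap_a_bar 0.77 [ 0.555 -0.37   0.052]
bottle_buffer 0.85 [ 0.674 -0.435  0.001]
bottle_buffer 0.67 [ 0.621 -0.523  0.   ]
bottle_buffer 0.63 [ 0.495 -0.156  0.075]
septa_tin 0.57 [ 0.405 -0.445 -0.001]
0.58 422 [345.13270142 216.96919431]
0.4 3953 [260.25474323 251.97546167]
```

View pics/crop1.png

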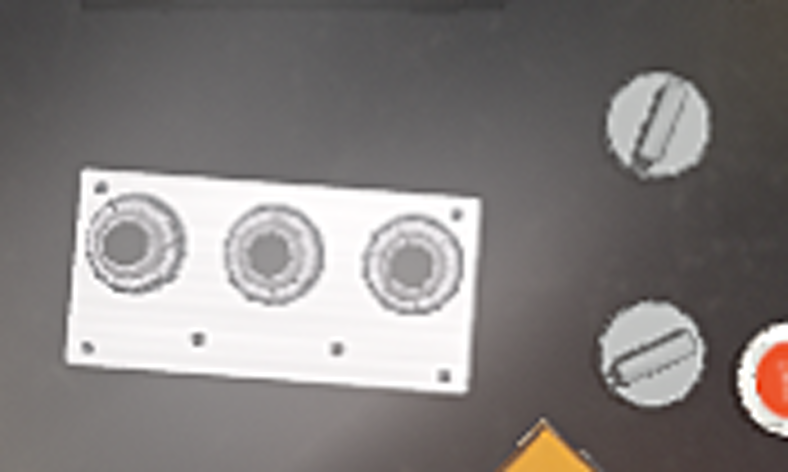

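Crop: block with three necks, grey cap 1 at crop (659,125) with its bar running (680,83)–(650,165), and grey cap 2 at (653,354) with its bar running (692,342)–(618,378). Both are plain grey, so these are the right ones.

```bash
python3 - <<'E'
from h import *
c=ctrl.camera('top')
W=lambda p,z: world(c,(200+(p[0]-1.75)/4.5,190+(p[1]-1.75)/4.5),z)
for A,B,C in (((680,83),(650,163),(659,125)),((692,341),(619,378),(653,354))):
    a=W(A,.065);b=W(B,.065);print(np.round(a,3),np.round(b,3),'mid',np.round((a+b)/2,4),'len',np.linalg.norm(a-b),'ang',np.degrees(np.arctan2(*(a-b)[1::-1])),'roof c',np.round(W(C,.031),4))
for n,p in (('n0',(127,242)),('n1',(269,254)),('n2',(411,266))): print(n,np.round(W(p,.074),4))
for n,p in (('FL',(80,168)),('FR',(481,199)),('NL',(66,363)),('NR',(467,394))): print(n,np.round(W(p,.045),4))
E
```

```text
[ 0.577 -0.384  0.065] [ 0.533 -0.366  0.065] mid [ 0.555  -0.3753  0.065 ] len 0.04744147455914477 ang -22.475784957297265 roof c [ 0.5558 -0.375   0.031 ]
[ 0.435 -0.386  0.065] [ 0.416 -0.345  0.065] mid [ 0.4252 -0.3658  0.065 ] len 0.04494355306828546 ang -65.09633653891458 roof c [ 0.4263 -0.3674  0.031 ]
n0 [ 0.4971 -0.0789  0.074 ]
n1 [ 0.4887 -0.1564  0.074 ]
n2 [ 0.4802 -0.2335  0.074 ]
FL [ 0.5392 -0.0478  0.045 ]
FR [ 0.5162 -0.2725  0.045 ]
NL [ 0.4306 -0.0385  0.045 ]
NR [ 0.408  -0.2619  0.045 ]
```

```bash
cat > plan.py <<'E'
# usage: plan.py x y tcpz yawdeg -> shift (tool axes at current yaw), turn about tool z
import sys; from h import *
from scipy.spatial.transform import Rotation as Ro
def plan(x,y,z,yaw=None):
    o=ctrl.get_obs();R=Ro.from_euler('xyz',o['eef_rot'])
    d=np.array([x,y,z])-o['ee_pos'];t=R.inv().apply(d)*1000
    cy=o['eef_rot'][2]
    w=0 if yaw is None else -((np.radians(yaw)-cy+np.pi)%(2*np.pi)-np.pi)
    print('t',o['time_s'],'ee',np.round(o['ee_pos'],4),'rpy',np.round(np.degrees(o['eef_rot']),1),'q',np.round(o['qpos'],2),'F',np.round(o['force'],1),'M',np.round(o['moment'],2),'w',round(float(o['grip_width']),4))
    print('shift mm',np.round(t,1),'n@50',np.abs(t).max()/50,'turn z',round(w,3),'shift after turn',np.round((R*Ro.from_rotvec([0,0,w])).inv().apply(d)*1000,1))
if __name__=='__main__':
    a=list(map(float,sys.argv[1:]));plan(*a)
E
python3 plan.py .5555 -.3745 .105 157.5
```

```text
t 1.45 ee [0.1285 0.5348 0.2055] rpy [180.    0.  166.5] q [ 1.27  0.3   1.52 -0.    1.32 -0.07] F [0.  0.2 0.2] M [0.02 0.   0.02] w 0.094
shift mm [-627.6 -784.4  100.5] n@50 15.687295607499909 turn z 0.157 shift after turn [-742.5 -676.7  100.5]
```

Emit:
{"name": "carry_out", "arguments": {"commands": [[0.4, [-31.4, -39.2, 0], [0, 0, 0]], [0.4, [-31.4, -39.2, 0], [0, 0, 0]], [0.4, [-31.4, -39.2, 0], [0, 0, 0]], [0.4, [-31.4, -39.2, 0], [0, 0, 0]], [0.4, [-31.4, -39.2, 0], [0, 0, 0]], [0.4, [-31.4, -39.2, 0], [0, 0, 0]], [0.4, [-31.4, -39.2, 0], [0, 0, 0]], [0.4, [-31.4, -39.2, 0], [0, 0, 0]], [0.4, [-31.4, -39.2, 0], [0, 0, 0]], [0.4, [-31.4, -39.2, 0], [0, 0, 0]]], "squeeze": 30}}

```text
time_s: 2.7
ee_pos: [0.3427, 0.0787, 0.2058]
eef_rot: [3.141, 0.001, 2.906]
force: [0.7, -0.2, 0.5]
grip_width: 0.0568
grip_force: 0.0
```

Emit:
{"name": "carry_out", "arguments": {"commands": [[0.4, [-31.4, -39.2, 0], [0, 0, 0]], [0.4, [-31.4, -39.2, 0], [0, 0, 0]], [0.4, [-31.4, -39.2, 0], [0, 0, 0]], [0.4, [-31.4, -39.2, 0], [0, 0, 0]], [0.4, [-31.4, -39.2, 0], [0, 0, 0]], [0.4, [-31.4, -39.2, 20], [0, 0, 0]], [0.4, [-31.4, -39.2, 20], [0, 0, 0]], [0.4, [-31.4, -39.2, 20], [0, 0, 0]], [0.4, [-31.4, -39.2, 20], [0, 0, 0.157]], [0.4, [0, 0, 0], [0, 0, 0]]]}}

```text
time_s: 3.95
ee_pos: [0.534, -0.3306, 0.1222]
eef_rot: [3.141, -0.004, 2.745]
force: [0.5, 0.4, 0.5]
grip_width: 0.0564
grip_force: 0.0
```

```bash
python3 plan.py .5555 -.3745 .034 157.5; python3 -c "
from h import *
for cam in ('scene','top'):
    snap(cam)
    for r in ctrl.place_of('cap_a_bar',cam)[:4]: print(cam,round(r['score'],2),np.round(r['at'],3))"
```

```text
t 3.95 ee [ 0.534  -0.3306  0.1222] rpy [180.   -0.2 157.3] q [-0.61  0.55  1.37 -0.    1.23 -1.79] F [0.5 0.4 0.5] M [-0.04  0.    0.02] w 0.0564
shift mm [-37.2 -32.3  88. ] n@50 1.7603192776765058 turn z -0.004 shift after turn [-37.  -32.4  88. ]
scene 0.96 [ 0.551 -0.374  0.055]
scene 0.3 [ 0.785 -0.166 -0.007]
```

Cap 1 unmoved. Descend and grip.

Emit:
{"name": "carry_out", "arguments": {"commands": [[0.4, [-18.6, -16.2, 0], [0, 0, 0]], [0.4, [-18.6, -16.2, 0], [0, 0, 0]], [0.4, [0, 0, 30], [0, 0, 0]], [0.4, [0, 0, 30], [0, 0, 0]], [0.4, [0, 0, 28], [0, 0, 0]], [0.4, [0, 0, 0], [0, 0, 0]], [1, [0, 0, 0], [0, 0, 0]], [1, [0, 0, 0], [0, 0, 0]], [1, [0, 0, 0], [0, 0, 0]], [1, [0, 0, 0], [0, 0, 0]]], "squeeze": 35}}

```text
time_s: 5.4
ee_pos: [0.5566, -0.373, 0.0378]
eef_rot: [-3.141, 0.0, 2.749]
force: [-0.6, 0.8, 0.8]
grip_width: 0.0197
grip_force: 0.0
```

```bash
python3 plan.py .497 -.079 .15 80
```

```text
t 5.4 ee [ 0.5566 -0.373   0.0378] rpy [-180.     0.   157.5] q [-0.65  0.73  1.29  0.    1.13 -1.82] F [-0.6  0.8  0.8] M [-0.01 -0.04 -0.03] w 0.0197
shift mm [ 167.6  248.8 -112.3] n@50 4.975866652079325 turn z 1.353 shift after turn [ 279.2 -109.7 -112.3]
```

Emit:
{"name": "carry_out", "arguments": {"commands": [[1, [0, 0, 0], [0, 0, 0]], [1, [0, 0, 0], [0, 0, 0]], [1, [0, 0, -20], [0, 0, 0]], [1, [0, 0, -50], [0, 0, 0]], [1, [0, 0, -50], [0, 0, 0]], [1, [0, 0, 0], [0, 0, 0]]]}}

```text
time_s: 6.15
ee_pos: [0.5579, -0.3739, 0.1635]
eef_rot: [-3.139, 0.008, 2.749]
force: [0.7, 0.6, -0.9]
grip_width: 0.0137
grip_force: 35.0
```

```bash
python3 plan.py .497 -.079 .15 80
```

```text
t 6.15 ee [ 0.5579 -0.3739  0.1635] rpy [-179.9    0.5  157.5] q [-0.64  0.6   1.19 -0.    1.34 -1.82] F [ 0.7  0.6 -0.9] M [-0.02  0.    0.01] w 0.0137
shift mm [169.3 249.2  11.6] n@50 4.984087635365189 turn z 1.353 shift after turn [ 279.9 -111.3   11.6]
```

Emit:
{"name": "carry_out", "arguments": {"commands": [[1, [28.2, 41.5, 0], [0, 0, 0]], [1, [28.2, 41.5, 0], [0, 0, 0]], [1, [28.2, 41.5, 0], [0, 0, 0]], [1, [28.2, 41.5, 0], [0, 0, 0]], [1, [28.2, 41.5, 0], [0, 0, 0]], [1, [28.2, 41.5, 0], [0, 0, 0.169]], [1, [0, 0, 0], [0, 0, 0.169]], [1, [0, 0, 0], [0, 0, 0.169]], [1, [0, 0, 0], [0, 0, 0.169]], [1, [0, 0, 0], [0, 0, 0.169]]]}}

```text
time_s: 7.4
ee_pos: [0.4953, -0.0781, 0.1575]
eef_rot: [-3.141, -0.0, 1.898]
force: [-0.6, 1.2, -1.4]
grip_width: 0.0141
grip_force: 35.0
```

Emit:
{"name": "carry_out", "arguments": {"commands": [[1, [0, 0, 0], [0, 0, 0.169]], [1, [0, 0, 0], [0, 0, 0.169]], [1, [0, 0, 0], [0, 0, 0.169]], [1, [0, 0, 0], [0, 0, 0]], [1, [0, 0, 0], [0, 0, 0]]]}}

```text
time_s: 8.02
ee_pos: [0.4954, -0.0781, 0.1574]
eef_rot: [-3.141, -0.0, 1.401]
force: [-0.3, -0.4, -1.7]
grip_width: 0.0138
grip_force: 35.0
```

```bash
python3 plan.py .497 -.079 .110 80; python3 -c "
from h import *
for cam in ('scene',):
    snap(cam,'s2.png')
    for n in ('cap_a_bar','neck_0'):
      for r in ctrl.place_of(n,cam)[:4]: print(n,round(r['score'],2),np.round(r['at'],3))"
```

```text
t 8.025 ee [ 0.4954 -0.0781  0.1574] rpy [-180.    -0.    80.2] q [-0.23  0.24  1.71 -0.    1.19 -0.06] F [-0.3 -0.4 -1.7] M [-0.04  0.08  0.01] w 0.0138
shift mm [-0.6  1.7 47.4] n@50 0.9484277316572793 turn z 0.004 shift after turn [-0.6  1.7 47.4]
cap_a_bar 0.6 [ 0.495 -0.078  0.174]
neck_0 0.76 [ 0.496 -0.08   0.074]
neck_0 0.63 [ 0.478 -0.233  0.072]
neck_0 0.62 [ 0.488 -0.154  0.074]
```

Emit:
{"name": "carry_out", "arguments": {"commands": [[1, [-0.6, 1.7, 25], [0, 0, 0]], [1, [0, 0, 20], [0, 0, 0]], [1, [0, 0, 3], [0, 0, 0]], [1, [0, 0, 3], [0, 0, 0]], [1, [0, 0, 2], [0, 0, 0]], [1, [0, 0, 0], [0, 0, 0]]]}}

```text
time_s: 8.93
ee_pos: [0.4969, -0.0791, 0.1046]
eef_rot: [-3.141, 0.0, 1.397]
force: [-2.2, -0.1, -1.0]
grip_width: 0.0137
grip_force: 35.0
```

```bash
python3 plan.py .497 -.079 .10 80
```

```text
t 8.925 ee [ 0.4969 -0.0791  0.1046] rpy [-180.    0.   80.] q [-0.23  0.31  1.76 -0.    1.07 -0.06] F [-2.2 -0.1 -1. ] M [-0.14  0.52 -0.01] w 0.0137
shift mm [0.1 0.1 4.6] n@50 0.0923598752219885 turn z 0.001 shift after turn [0.1 0.1 4.6]
```

Emit:
{"name": "carry_out", "arguments": {"commands": [[1, [0, -0.7, 1.5], [0, 0, 0]], [1, [0, 0, 1], [0, 0, 0]], [1, [0, 0, 0], [0, 0, 0]]]}}

```text
time_s: 9.3
ee_pos: [0.4967, -0.0789, 0.1025]
eef_rot: [3.141, -0.0, 1.397]
force: [-2.7, 0.0, 5.7]
grip_width: 0.0136
grip_force: 35.0
```

Emit:
{"name": "carry_out", "arguments": {"commands": [[1, [0, 0, 1.5], [0, 0, 0]], [1, [0, 0, 0], [0, 0, 0]]]}}

```text
time_s: 9.55
ee_pos: [0.4969, -0.079, 0.1023]
eef_rot: [3.14, 0.0, 1.397]
force: [-9.6, 0.6, 22.6]
grip_width: 0.0141
grip_force: 35.0
```

Emit:
{"name": "carry_out", "arguments": {"commands": [[1, [0, -1, -0.8], [0, 0, -0.15]], [1, [0, 0, 0], [0, 0, -0.15]], [1, [0, 0, 0], [0, 0, 0]]]}}

```text
time_s: 9.93
ee_pos: [0.4964, -0.0789, 0.1024]
eef_rot: [3.139, 0.001, 1.699]
force: [-0.5, 0.5, 9.1]
grip_width: 0.0135
grip_force: 35.0
```

Emit:
{"name": "carry_out", "arguments": {"commands": [[1, [0, 0, 0], [0, 0, -0.15]], [1, [0, 0, 0], [0, 0, 0]]]}}

```text
time_s: 10.18
ee_pos: [0.4965, -0.0789, 0.1025]
eef_rot: [3.139, 0.001, 1.849]
force: [-0.3, -1.2, 9.1]
grip_width: 0.0139
grip_force: 35.0
```

```bash
python3 plan.py .4962 -.079 .10 80
```

```text
t 10.175 ee [ 0.4965 -0.0789  0.1025] rpy [1.798e+02 1.000e-01 1.059e+02] q [-0.23  0.31  1.77  0.    1.06 -0.51] F [-0.3 -1.2  9.1] M [-0.03  0.21  0.1 ] w 0.0139
shift mm [-0.  -0.3  2.5] n@50 0.049260290515750066 turn z 0.453 shift after turn [-0.1 -0.2  2.5]
```

Good: 9 N press, low torque. Keep turning back.

Emit:
{"name": "carry_out", "arguments": {"commands": [[1, [0, 0, 0], [0, 0, -0.15]], [1, [0, 0, 0], [0, 0, 0]]]}}

```text
time_s: 10.42
ee_pos: [0.4964, -0.0789, 0.1024]
eef_rot: [3.139, 0.002, 1.999]
force: [-0.7, 0.3, 9.0]
grip_width: 0.014
grip_force: 35.0
```

Emit:
{"name": "carry_out", "arguments": {"commands": [[1, [0, 0, 0], [0, 0, -0.15]], [1, [0, 0, 0], [0, 0, 0]]]}}

```text
time_s: 10.68
ee_pos: [0.4956, -0.0787, 0.1014]
eef_rot: [3.141, 0.0, 2.146]
force: [0.8, -0.1, -1.1]
grip_width: 0.0138
grip_force: 35.0
```

Emit:
{"name": "carry_out", "arguments": {"commands": [[1, [0, 0, 0], [0, 0, -0.15]], [1, [0, 0, 0], [0, 0, 0]]]}}

```text
time_s: 10.92
ee_pos: [0.4954, -0.0787, 0.1011]
eef_rot: [-3.142, -0.0, 2.293]
force: [0.3, 0.3, -0.7]
grip_width: 0.0138
grip_force: 35.0
```

Emit:
{"name": "carry_out", "arguments": {"commands": [[1, [0, 0, 5], [0, 0, 0]], [1, [0, 0, 3.5], [0, 0, 0]], [1, [0, 0, 0], [0, 0, 0]]]}}

```text
time_s: 11.3
ee_pos: [0.4952, -0.0787, 0.0923]
eef_rot: [-3.141, -0.001, 2.296]
force: [-0.0, 0.7, -0.6]
grip_width: 0.0138
grip_force: 35.0
```

Emit:
{"name": "carry_out", "arguments": {"commands": [[1, [0, 0, 1], [0, 0, 0]], [1, [0, 0, 0], [0, 0, 0]]]}}

```text
time_s: 11.55
ee_pos: [0.4955, -0.0788, 0.0918]
eef_rot: [3.142, 0.0, 2.297]
force: [-0.2, 0.7, -0.4]
grip_width: 0.0137
grip_force: 35.0
```

Emit:
{"name": "carry_out", "arguments": {"commands": [[1, [0, 0, 1], [0, 0, 0]], [1, [0, 0, 0], [0, 0, 0.15]], [1, [0, 0, 0], [0, 0, 0.15]], [1, [0, 0, 0], [0, 0, 0]]]}}

```text
time_s: 12.05
ee_pos: [0.496, -0.0789, 0.0915]
eef_rot: [3.14, 0.001, 1.994]
force: [-0.1, -0.6, 5.3]
grip_width: 0.0141
grip_force: 35.0
```

Emit:
{"name": "carry_out", "arguments": {"commands": [[1, [0, 0, 0.4], [0, 0, 0.15]], [1, [0, 0, 0.4], [0, 0, 0.15]], [1, [0, 0, 0], [0, 0, 0]]]}}

```text
time_s: 12.42
ee_pos: [0.4961, -0.0789, 0.0907]
eef_rot: [3.14, 0.001, 1.697]
force: [0.6, 0.3, 7.0]
grip_width: 0.0139
grip_force: 35.0
```

```bash
python3 plan.py .4962 -.079 .088 80
```

```text
t 12.425 ee [ 0.4961 -0.0789  0.0907] rpy [179.9   0.   97.2] q [-0.23  0.32  1.78  0.    1.04 -0.36] F [0.6 0.3 7. ] M [-0.04 -0.08 -0.13] w 0.0139
shift mm [-0.1  0.1  2.7] n@50 0.05348766443764567 turn z 0.301 shift after turn [-0.1  0.1  2.7]
```

Emit:
{"name": "carry_out", "arguments": {"commands": [[1, [0, 0, 0.5], [0, 0, 0.15]], [1, [0, 0, 0.5], [0, 0, 0.15]], [1, [0, 0, 0], [0, 0, 0]]]}}

```text
time_s: 12.8
ee_pos: [0.4955, -0.0788, 0.0891]
eef_rot: [3.141, 0.0, 1.4]
force: [-0.5, -0.9, 4.0]
grip_width: 0.0138
grip_force: 35.0
```

Emit:
{"name": "carry_out", "arguments": {"commands": [[1, [0, 0, 0.5], [0, 0, 0.15]], [1, [0, 0, 0.5], [0, 0, 0.15]], [1, [0, 0, 0], [0, 0, 0]]]}}

```text
time_s: 13.18
ee_pos: [0.4953, -0.0787, 0.0878]
eef_rot: [-3.141, 0.0, 1.102]
force: [0.1, -0.2, 1.4]
grip_width: 0.0138
grip_force: 35.0
```

```bash
python3 plan.py .4962 -.079 .088 80
```

```text
t 13.175 ee [ 0.4953 -0.0787  0.0878] rpy [-180.     0.    63.1] q [-0.23  0.33  1.78 -0.    1.03  0.24] F [ 0.1 -0.2  1.4] M [-0.15  0.2  -0.04] w 0.0138
shift mm [ 0.2  0.9 -0.2] n@50 0.018712969645353236 turn z -0.294 shift after turn [-0.1  1.  -0.2]
```

Emit:
{"name": "carry_out", "arguments": {"commands": [[1, [0, 0, 0.5], [0, 0, 0.15]], [1, [0, 0, 0], [0, 0, 0]]]}}

```text
time_s: 13.42
ee_pos: [0.4952, -0.0789, 0.0875]
eef_rot: [-3.141, 0.001, 0.953]
force: [-2.8, -1.3, 2.7]
grip_width: 0.0141
grip_force: 35.2
```

```bash
python3 plan.py .4962 -.079 .088 80
```

```text
t 13.425 ee [ 0.4952 -0.0789  0.0875] rpy [-180.     0.    54.6] q [-0.23  0.33  1.78 -0.    1.03  0.39] F [-2.8 -1.3  2.7] M [-0.46  0.67  0.42] w 0.0141
shift mm [ 0.5  0.9 -0.6] n@50 0.017684217178833516 turn z -0.443 shift after turn [ 0.1  1.  -0.6]
```

Emit:
{"name": "carry_out", "arguments": {"commands": [[1, [0, 0, 0.5], [0, 0, 0.15]], [1, [0, 0, 0], [0, 0, 0]]]}}

```text
time_s: 13.68
ee_pos: [0.4956, -0.0786, 0.0874]
eef_rot: [3.141, -0.0, 0.804]
force: [-2.0, 0.8, 6.4]
grip_width: 0.015
grip_force: 39.3
```

```bash
python3 plan.py .4962 -.079 .088 80
```

```text
t 13.675 ee [ 0.4956 -0.0786  0.0874] rpy [180.  -0.  46.] q [-0.23  0.33  1.78  0.    1.03  0.54] F [-2.   0.8  6.4] M [0.32 0.63 0.95] w 0.015
shift mm [ 0.2  0.7 -0.6] n@50 0.01483522705464055 turn z -0.593 shift after turn [-0.3  0.7 -0.6]
```

Emit:
{"name": "carry_out", "arguments": {"commands": [[0.6, [0, 0, -0.5], [0, 0, 0]], [0.6, [0, 0, 0], [0, 0, 0]], [0.6, [0, 0, 0], [0, 0, 0]], [0.6, [0, 0, -25], [0, 0, 0]], [0.6, [0, 0, -40], [0, 0, 0]], [0.6, [0, 0, -15], [0, 0, 0]]]}}

```text
time_s: 14.42
ee_pos: [0.4961, -0.0789, 0.1693]
eef_rot: [3.139, -0.001, 0.798]
force: [-0.3, 0.6, 0.5]
grip_width: 0.0372
grip_force: 0.0
```

```bash
python3 plan.py .4258 -.366 .11 115;  python3 -c "
from h import *
for cam in ('scene','top'):
    snap(cam,cam+'3.png')
    for r in ctrl.place_of('cap_a_bar',cam)[:4]: print(cam,round(r['score'],2),np.round(r['at'],3))"
```

```text
t 14.425 ee [ 0.4961 -0.0789  0.1693] rpy [ 1.799e+02 -1.000e-01  4.570e+01] q [-0.23  0.23  1.7   0.    1.21  0.54] F [-0.3  0.6  0.5] M [-0.07  0.16 -0.01] w 0.0372
shift mm [-254.7  150.1   59.2] n@50 5.093231430105202 turn z -1.209 shift after turn [-230.4 -185.2   59.2]
scene 0.93 [ 0.492 -0.082  0.103]
top 0.62 [ 0.496 -0.076  0.103]
```

```bash
python3 -c "
from h import *
a=cv2.imread('pics/top3.png')[170:310,190:400];cv2.imwrite('pics/c3.png',cv2.resize(a,None,fx=3.8,fy=3.8,interpolation=cv2.INTER_CUBIC))"
```

```text
(no output)
```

View pics/c3.png

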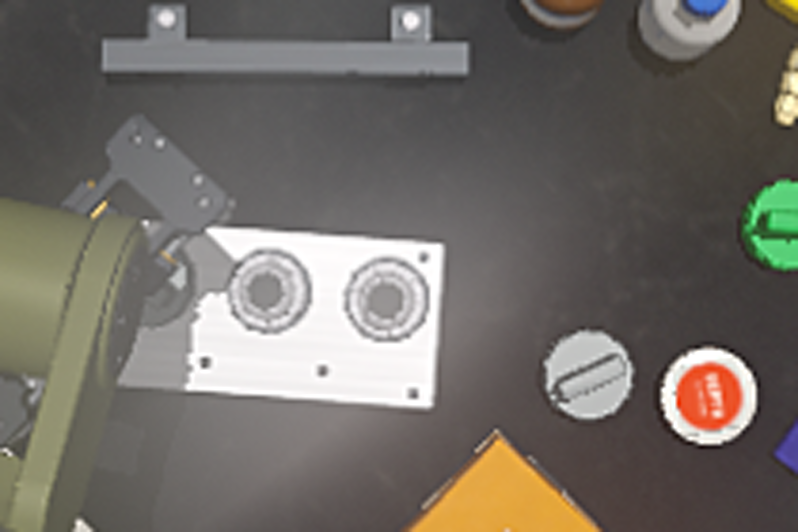

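Cap 2 is still at crop (588,374), so it hasn't moved, and the block is in place. Going to cap 2.

Emit:
{"name": "carry_out", "arguments": {"commands": [[0.4, [-42.5, 25, 0], [0, 0, 0]], [0.4, [-42.5, 25, 0], [0, 0, 0]], [0.4, [-42.5, 25, 0], [0, 0, 0]], [0.4, [-42.5, 25, 0], [0, 0, 0]], [0.4, [-42.5, 25, 0], [0, 0, 0]], [0.4, [-42.5, 25, 10], [0, 0, -0.173]], [0.4, [0, 0, 10], [0, 0, -0.173]], [0.4, [0, 0, 10], [0, 0, -0.173]], [0.4, [0, 0, 10], [0, 0, -0.173]], [0.4, [0, 0, 10], [0, 0, -0.173]]]}}

```text
time_s: 15.88
ee_pos: [0.4239, -0.3655, 0.1153]
eef_rot: [-3.14, -0.002, 1.668]
force: [-0.8, 0.1, 0.8]
grip_width: 0.0564
grip_force: 0.0
```

Emit:
{"name": "carry_out", "arguments": {"commands": [[0.4, [0, 0, 5], [0, 0, -0.173]], [0.4, [0, 0, 5], [0, 0, -0.173]], [0.4, [0, 0, 0], [0, 0, 0]]]}}

```text
time_s: 16.25
ee_pos: [0.4239, -0.3654, 0.1057]
eef_rot: [-3.141, -0.003, 2.007]
force: [-0.5, -0.0, -0.3]
grip_width: 0.0562
grip_force: 0.0
```

```bash
python3 plan.py .4258 -.366 .034 115
```

```text
t 16.25 ee [ 0.4239 -0.3654  0.1057] rpy [-179.9   -0.2  115. ] q [-0.78  0.42  1.6  -0.    1.12 -1.21] F [-0.5 -0.  -0.3] M [-0.07  0.04  0.03] w 0.0562
shift mm [-1.5  1.6 71.6] n@50 1.4328984176123027 turn z -0.0 shift after turn [-1.5  1.6 71.6]
```

Emit:
{"name": "carry_out", "arguments": {"commands": [[0.4, [-1.5, 1.6, 30], [0, 0, 0]], [0.4, [0, 0, 30], [0, 0, 0]], [0.4, [0, 0, 11.6], [0, 0, 0]], [0.4, [0, 0, 0], [0, 0, 0]], [1, [0, 0, 0], [0, 0, 0]], [1, [0, 0, 0], [0, 0, 0]], [1, [0, 0, 0], [0, 0, 0]], [1, [0, 0, 0], [0, 0, 0]], [1, [0, 0, 0], [0, 0, 0]], [1, [0, 0, 0], [0, 0, 0]]], "squeeze": 35}}

```text
time_s: 17.5
ee_pos: [0.4266, -0.3667, 0.036]
eef_rot: [3.142, 0.0, 2.008]
force: [-1.2, -0.1, 1.4]
grip_width: 0.0137
grip_force: 35.0
```

Emit:
{"name": "carry_out", "arguments": {"commands": [[1, [0, 0, 0], [0, 0, 0]], [1, [0, 0, -20], [0, 0, 0]], [1, [0, 0, -50], [0, 0, 0]], [1, [0, 0, -50], [0, 0, 0]], [1, [0, 0, 0], [0, 0, 0]]]}}

```text
time_s: 18.12
ee_pos: [0.4276, -0.3676, 0.1595]
eef_rot: [3.139, 0.006, 2.008]
force: [-0.9, -0.4, -1.1]
grip_width: 0.0138
grip_force: 35.0
```

```bash
python3 plan.py .480 -.2335 .15 75
```

```text
t 18.125 ee [ 0.4276 -0.3676  0.1595] rpy [179.9   0.3 115. ] q [-0.78  0.37  1.54  0.    1.23 -1.21] F [-0.9 -0.4 -1.1] M [-0.03  0.03  0.04] w 0.0138
shift mm [ 99.4 104.2   9.1] n@50 2.0837439235022943 turn z 0.699 shift after turn [143.1  15.8   9.1]
```

Emit:
{"name": "carry_out", "arguments": {"commands": [[1, [33.1, 34.7, 0], [0, 0, 0]], [1, [33.1, 34.7, 0], [0, 0, 0]], [1, [33.1, 34.7, 0], [0, 0, 0.175]], [1, [0, 0, 0], [0, 0, 0.175]], [1, [0, 0, 0], [0, 0, 0.175]], [1, [0, 0, 0], [0, 0, 0.175]], [1, [0, 0, 0], [0, 0, 0]], [1, [0, 0, 0], [0, 0, 0]]]}}

```text
time_s: 19.12
ee_pos: [0.4786, -0.2325, 0.1552]
eef_rot: [-3.141, -0.0, 1.312]
force: [0.3, -0.9, -0.7]
grip_width: 0.0134
grip_force: 35.0
```

```bash
python3 plan.py .479 -.2333 .105 75
```

```text
t 19.125 ee [ 0.4786 -0.2325  0.1552] rpy [-179.9   -0.    75.2] q [-0.52  0.31  1.63 -0.    1.2  -0.26] F [ 0.3 -0.9 -0.7] M [-0.08  0.03 -0.05] w 0.0134
shift mm [-0.7  0.6 50.2] n@50 1.004055118419149 turn z 0.003 shift after turn [-0.7  0.6 50.2]
```

Emit:
{"name": "carry_out", "arguments": {"commands": [[1, [-0.7, 0.6, 25], [0, 0, 0]], [1, [0, 0, 20], [0, 0, 0]], [1, [0, 0, 5], [0, 0, 0]], [1, [0, 0, 2], [0, 0, 0]], [1, [0, 0, 0], [0, 0, 0]]]}}

```text
time_s: 19.75
ee_pos: [0.4795, -0.2336, 0.1045]
eef_rot: [3.141, 0.0, 1.308]
force: [-1.4, -0.5, -0.1]
grip_width: 0.0134
grip_force: 35.0
```

Emit:
{"name": "carry_out", "arguments": {"commands": [[1, [0, 0, 1.5], [0, 0, 0]], [1, [0, 0, 0], [0, 0, 0]]]}}

```text
time_s: 20.0
ee_pos: [0.4796, -0.2339, 0.1027]
eef_rot: [3.14, 0.001, 1.308]
force: [1.3, -1.8, 0.3]
grip_width: 0.0136
grip_force: 35.0
```

Emit:
{"name": "carry_out", "arguments": {"commands": [[1, [0, 0, 1], [0, 0, 0]], [1, [0, 0, 0], [0, 0, 0]]]}}

```text
time_s: 20.25
ee_pos: [0.4795, -0.2338, 0.1015]
eef_rot: [3.141, 0.001, 1.308]
force: [2.6, -4.2, 1.1]
grip_width: 0.0135
grip_force: 35.0
```

Emit:
{"name": "carry_out", "arguments": {"commands": [[1, [0, 0, 1], [0, 0, 0]], [1, [0, 0, 0], [0, 0, 0]]]}}

```text
time_s: 20.5
ee_pos: [0.4795, -0.2338, 0.1009]
eef_rot: [3.14, 0.001, 1.308]
force: [1.2, -3.1, 5.4]
grip_width: 0.0139
grip_force: 35.0
```

Emit:
{"name": "carry_out", "arguments": {"commands": [[1, [-0.5, 0, 0.3], [0, 0, -0.15]], [1, [0, 0, 0], [0, 0, -0.15]], [1, [0, 0, 0], [0, 0, 0]]]}}

```text
time_s: 20.88
ee_pos: [0.4795, -0.2338, 0.1008]
eef_rot: [3.141, 0.0, 1.61]
force: [-0.8, 0.7, 9.6]
grip_width: 0.0136
grip_force: 35.0
```

Emit:
{"name": "carry_out", "arguments": {"commands": [[1, [0, 0, 0], [0, 0, -0.15]], [1, [0, 0, 0], [0, 0, 0]]]}}

```text
time_s: 21.12
ee_pos: [0.4795, -0.2338, 0.1009]
eef_rot: [3.14, 0.0, 1.76]
force: [0.1, -0.2, 10.5]
grip_width: 0.0137
grip_force: 35.0
```

Emit:
{"name": "carry_out", "arguments": {"commands": [[1, [0, 0, 0], [0, 0, -0.15]], [1, [0, 0, 0], [0, 0, 0]]]}}

```text
time_s: 21.38
ee_pos: [0.4795, -0.2338, 0.1008]
eef_rot: [3.141, 0.0, 1.91]
force: [0.0, 0.1, 9.8]
grip_width: 0.0142
grip_force: 35.0
```

Emit:
{"name": "carry_out", "arguments": {"commands": [[1, [0, 0, 0], [0, 0, -0.15]], [1, [0, 0, 0], [0, 0, 0]]]}}

```text
time_s: 21.62
ee_pos: [0.4795, -0.2338, 0.1008]
eef_rot: [3.141, 0.0, 2.06]
force: [0.7, -0.2, 9.5]
grip_width: 0.0136
grip_force: 35.0
```

Emit:
{"name": "carry_out", "arguments": {"commands": [[1, [0, 0, 0], [0, 0, -0.15]], [1, [0, 0, 0], [0, 0, 0]]]}}

```text
time_s: 21.88
ee_pos: [0.4795, -0.2337, 0.1009]
eef_rot: [3.141, 0.001, 2.21]
force: [1.1, 0.4, 9.3]
grip_width: 0.0139
grip_force: 35.0
```

Emit:
{"name": "carry_out", "arguments": {"commands": [[1, [0, 0, 0], [0, 0, -0.15]], [1, [0, 0, 0], [0, 0, 0]]]}}

```text
time_s: 22.12
ee_pos: [0.4795, -0.2337, 0.1007]
eef_rot: [3.141, 0.001, 2.36]
force: [0.4, -0.1, 8.5]
grip_width: 0.0138
grip_force: 35.0
```

Emit:
{"name": "carry_out", "arguments": {"commands": [[1, [0, 0, 0], [0, 0, -0.15]], [1, [0, 0, 0], [0, 0, 0]]]}}

```text
time_s: 22.38
ee_pos: [0.4791, -0.2336, 0.1001]
eef_rot: [3.141, -0.001, 2.508]
force: [1.1, 0.3, 2.1]
grip_width: 0.014
grip_force: 35.0
```

Emit:
{"name": "carry_out", "arguments": {"commands": [[1, [0, 0, 0], [0, 0, -0.15]], [1, [0, 0, 0], [0, 0, 0]]]}}

```text
time_s: 22.62
ee_pos: [0.4788, -0.2335, 0.0996]
eef_rot: [3.141, -0.001, 2.655]
force: [-0.7, 0.0, -1.2]
grip_width: 0.0136
grip_force: 35.0
```

Emit:
{"name": "carry_out", "arguments": {"commands": [[1, [0, 0, 0], [0, 0, -0.15]], [1, [0, 0, 0], [0, 0, 0]]]}}

```text
time_s: 22.88
ee_pos: [0.4789, -0.2337, 0.0998]
eef_rot: [3.141, -0.001, 2.803]
force: [-0.3, -0.6, -0.9]
grip_width: 0.0141
grip_force: 35.0
```

Emit:
{"name": "carry_out", "arguments": {"commands": [[1, [0, 0, 5], [0, 0, 0]], [1, [0, 0, 3.5], [0, 0, 0]], [1, [0, 0, 0], [0, 0, 0]]]}}

```text
time_s: 23.25
ee_pos: [0.479, -0.2338, 0.0911]
eef_rot: [3.141, -0.001, 2.806]
force: [0.7, 0.3, -0.2]
grip_width: 0.0135
grip_force: 35.0
```

Emit:
{"name": "carry_out", "arguments": {"commands": [[1, [0, 0, 1.5], [0, 0, 0]], [1, [0, 0, 0], [0, 0, 0]]]}}

```text
time_s: 23.5
ee_pos: [0.4791, -0.2339, 0.0901]
eef_rot: [-3.142, 0.0, 2.807]
force: [-0.1, -0.1, 0.1]
grip_width: 0.0137
grip_force: 35.0
```

Emit:
{"name": "carry_out", "arguments": {"commands": [[1, [0, 0, 0.8], [0, 0, 0]], [1, [0, 0, 0], [0, 0, 0.15]], [1, [0, 0, 0], [0, 0, 0.15]], [1, [0, 0, 0], [0, 0, 0]]]}}

```text
time_s: 24.0
ee_pos: [0.4795, -0.2342, 0.0899]
eef_rot: [3.141, 0.001, 2.508]
force: [-0.3, -0.3, 6.2]
grip_width: 0.0138
grip_force: 35.0
```

Emit:
{"name": "carry_out", "arguments": {"commands": [[1, [0, 0, 0.4], [0, 0, 0.15]], [1, [0, 0, 0.4], [0, 0, 0.15]], [1, [0, 0, 0], [0, 0, 0]]]}}

```text
time_s: 24.38
ee_pos: [0.4799, -0.2344, 0.0897]
eef_rot: [3.14, 0.003, 2.208]
force: [-0.9, -1.1, 10.8]
grip_width: 0.0138
grip_force: 35.0
```

Emit:
{"name": "carry_out", "arguments": {"commands": [[1, [0, 0, 0.5], [0, 0, 0.15]], [1, [0, 0, 0.5], [0, 0, 0.15]], [1, [0, 0, 0], [0, 0, 0]]]}}

```text
time_s: 24.75
ee_pos: [0.4797, -0.2343, 0.0883]
eef_rot: [3.14, 0.002, 1.908]
force: [1.3, -1.2, 7.0]
grip_width: 0.0139
grip_force: 35.0
```

```bash
python3 plan.py .4792 -.234 .086 80
```

```text
t 24.75 ee [ 0.4797 -0.2343  0.0883] rpy [1.799e+02 1.000e-01 1.093e+02] q [-0.52  0.39  1.69  0.    1.06 -0.86] F [ 1.3 -1.2  7. ] M [ 0.01 -0.07 -0.14] w 0.0139
shift mm [ 0.5 -0.4  2.3] n@50 0.04638937334088953 turn z 0.511 shift after turn [ 0.2 -0.6  2.3]
```

Emit:
{"name": "carry_out", "arguments": {"commands": [[1, [0, 0, 0.5], [0, 0, 0.15]], [1, [0, 0, 0.5], [0, 0, 0.15]], [1, [0, 0, 0], [0, 0, 0]]]}}

```text
time_s: 25.12
ee_pos: [0.4794, -0.2341, 0.0869]
eef_rot: [3.141, 0.001, 1.61]
force: [0.2, 0.5, 4.8]
grip_width: 0.0135
grip_force: 35.0
```

```bash
python3 plan.py .4792 -.234 .086 80
```

```text
t 25.125 ee [ 0.4794 -0.2341  0.0869] rpy [179.9   0.   92.3] q [-0.52  0.39  1.69  0.    1.06 -0.56] F [0.2 0.5 4.8] M [-0.11  0.03 -0.1 ] w 0.0135
shift mm [ 0.1 -0.2  0.9] n@50 0.017782070378945546 turn z 0.214 shift after turn [ 0.1 -0.2  0.9]
```

Emit:
{"name": "carry_out", "arguments": {"commands": [[1, [0, 0, 0.5], [0, 0, 0.15]], [1, [0, 0, 0], [0, 0, 0]]]}}

```text
time_s: 25.38
ee_pos: [0.4793, -0.2341, 0.0862]
eef_rot: [3.141, 0.0, 1.462]
force: [0.3, -0.1, 4.5]
grip_width: 0.0137
grip_force: 35.0
```

```bash
python3 plan.py .4792 -.234 .086 80
```

```text
t 25.375 ee [ 0.4793 -0.2341  0.0862] rpy [180.    0.   83.8] q [-0.52  0.39  1.69 -0.    1.05 -0.41] F [ 0.3 -0.1  4.5] M [-0.2  -0.05 -0.09] w 0.0137
shift mm [ 0.  -0.1  0.2] n@50 0.0030540408773345714 turn z 0.066 shift after turn [ 0.  -0.1  0.2]
```

Emit:
{"name": "carry_out", "arguments": {"commands": [[1, [0, 0, 0.4], [0, 0, 0.15]], [1, [0, 0, 0], [0, 0, 0]]]}}

```text
time_s: 25.62
ee_pos: [0.4793, -0.2342, 0.0856]
eef_rot: [3.141, 0.0, 1.314]
force: [0.8, -1.7, 1.1]
grip_width: 0.014
grip_force: 35.0
```

```bash
python3 plan.py .4792 -.234 .086 80
```

```text
t 25.625 ee [ 0.4793 -0.2342  0.0856] rpy [180.    0.   75.3] q [-0.52  0.39  1.69 -0.    1.05 -0.27] F [ 0.8 -1.7  1.1] M [-0.56 -0.25  0.16] w 0.014
shift mm [ 0.1 -0.1 -0.4] n@50 0.007319829413801137 turn z -0.083 shift after turn [ 0.2 -0.1 -0.4]
```

Emit:
{"name": "carry_out", "arguments": {"commands": [[1, [0, 0, 0.3], [0, 0, 0.12]], [1, [0, 0, 0], [0, 0, 0]]]}}

```text
time_s: 25.88
ee_pos: [0.4794, -0.2342, 0.0856]
eef_rot: [3.141, 0.001, 1.195]
force: [1.6, -1.9, 4.3]
grip_width: 0.0143
grip_force: 36.8
```

```bash
python3 plan.py .4792 -.234 .086 80
```

```text
t 25.875 ee [ 0.4794 -0.2342  0.0856] rpy [180.    0.   68.5] q [-0.52  0.39  1.69 -0.    1.05 -0.15] F [ 1.6 -1.9  4.3] M [-0.43 -0.04  0.76] w 0.0143
shift mm [ 0.1 -0.2 -0.4] n@50 0.0074787931340092595 turn z -0.201 shift after turn [ 0.2 -0.2 -0.4]
```

Both caps are home (end-stop torque felt, depth right). Releasing and measuring block and rail.

Emit:
{"name": "carry_out", "arguments": {"commands": [[0.6, [0, 0, -0.5], [0, 0, 0]], [0.6, [0, 0, 0], [0, 0, 0]], [0.6, [0, 0, 0], [0, 0, 0]], [0.6, [0, 0, -25], [0, 0, 0]], [0.6, [0, 0, -50], [0, 0, 0]], [0.6, [0, 0, -15], [0, 0, 0]]]}}

```text
time_s: 26.62
ee_pos: [0.4798, -0.2343, 0.1784]
eef_rot: [3.138, 0.0, 1.189]
force: [0.4, 0.0, 0.2]
grip_width: 0.0378
grip_force: 0.0
```

Emit:
{"name": "carry_out", "arguments": {"commands": [[1, [-50, -30, 0], [0, 0, 0.17]], [1, [-20, -30, 0], [0, 0, 0.17]], [1, [-20, -30, 0], [0, 0, 0.17]], [1, [0, -30, 0], [0, 0, 0.17]], [1, [0, 0, 0], [0, 0, 0.17]], [1, [0, 0, 0], [0, 0, 0.17]], [1, [0, 0, 0], [0, 0, 0.17]], [1, [0, 0, 0], [0, 0, 0.12]]]}}

```text
time_s: 27.62
ee_pos: [0.3418, -0.2419, 0.1751]
eef_rot: [-3.141, 0.001, -0.126]
force: [-0.1, -0.4, -0.7]
grip_width: 0.0005
grip_force: 0.0
```

```bash
cat > m.py <<'E'
import sys; from h import *; from plan import plan
out={}
for cam in ('top','scene'):
    snap(cam,f'{sys.argv[1]}_{cam}.png')
    for n in ['near_left','near_right','far_left','far_right','rail','block','cap_a_bar']:
        print(cam,n,[(round(r['score'],2),np.round(r['at'],3).tolist()) for r in ctrl.place_of(n,cam) if r['score']>.5][:3])
plan(.40,-.05,.02,-6)
E
python3 m.py m1; python3 -c "
import cv2
a=cv2.imread('pics/m1_top.png')[160:320,190:390];cv2.imwrite('pics/c4.png',cv2.resize(a,None,fx=3.7,fy=3.7,interpolation=cv2.INTER_CUBIC))"
```

```text
top near_left [(0.63, [0.431, -0.037, 0.025])]
top near_right [(0.92, [0.407, -0.262, 0.022])]
top far_left [(0.63, [0.542, -0.046, 0.024])]
top far_right [(0.98, [0.512, -0.27, 0.021])]
top rail [(0.93, [0.632, -0.168, 0.001])]
top block [(0.87, [0.472, -0.153, 0.002])]
top cap_a_bar [(0.55, [0.495, -0.076, 0.107])]
scene near_left []
scene near_right [(0.88, [0.411, -0.262, 0.023])]
scene far_left []
scene far_right [(0.58, [0.513, -0.274, 0.025])]
scene rail []
scene block [(0.92, [0.472, -0.156, -0.003])]
scene cap_a_bar [(0.76, [0.493, -0.077, 0.103]), (0.58, [0.518, -0.271, 0.027])]
t 28.425 ee [ 0.342  -0.2421  0.1758] rpy [180.  -0.  -7.] q [-0.7   0.03  1.9  -0.    1.2   0.99] F [-0.1 -0.2  0.5] M [-0.01  0.2   0.03] w 0.0002
shift mm [  34.1 -197.8  155.8] n@50 3.955504631271921 turn z -0.017 shift after turn [  37.6 -197.2  155.8]
```

View pics/c4.png

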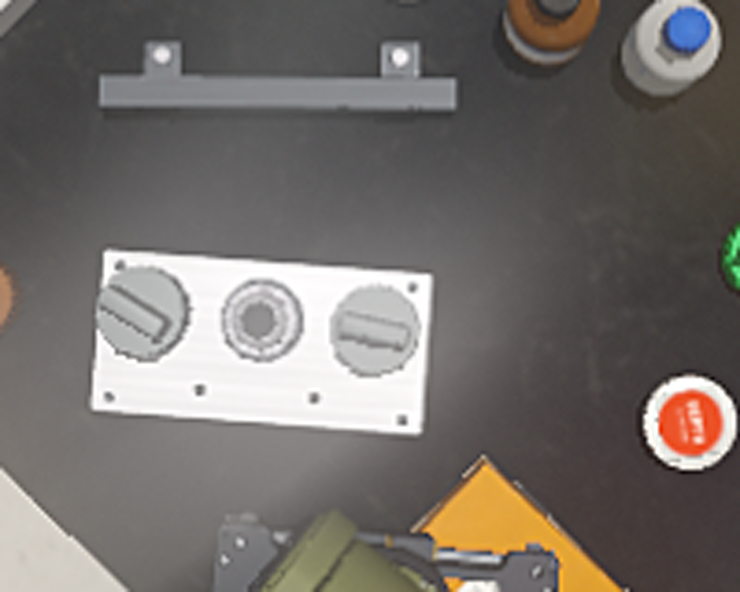

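Caps sit at crop (145,312) and (375,330), both low on their necks; neck 1 stays open. Rail front edge runs (100,108)–(457,110), case corner is at (484,458).

```bash
python3 - <<'E'
from h import *
c=ctrl.camera('top')
W=lambda p,z: np.round(world(c,(190+(p[0]-1.3)/3.7,160+(p[1]-1.3)/3.7),z),4)
print('rail',W((100,107),.034),W((457,109),.034)); 
for z in(0.03,.06): print('case',W((484,458),z),W((415,530),z))
E
```

```text
rail [ 0.6384 -0.0445  0.034 ] [ 0.6306 -0.2926  0.034 ]
case [ 0.3898 -0.3046  0.03  ] [ 0.3421 -0.256   0.03  ]
case [ 0.3925 -0.3037  0.06  ] [ 0.3461 -0.2564  0.06  ]
```

Emit:
{"name": "carry_out", "arguments": {"commands": [[1, [8.5, -49.5, 0], [0, 0, 0]], [1, [8.5, -49.5, 0], [0, 0, 0]], [1, [8.5, -49.5, 0], [0, 0, 0]], [1, [8.5, -49.5, 30], [0, 0, 0]], [1, [0, 0, 40], [0, 0, 0]], [1, [0, 0, 40], [0, 0, 0]], [1, [0, 0, 40], [0, 0, 0]], [1, [0, 0, 0], [0, 0, 0]]]}}

```text
time_s: 29.48
ee_pos: [0.3984, -0.0494, 0.0241]
eef_rot: [-3.141, 0.005, -0.122]
force: [-0.3, 0.1, 1.2]
grip_width: 0.0003
grip_force: 0.0
```

```bash
python3 plan.py .42 -.052 .024 -7
```

```text
t 29.475 ee [ 0.3984 -0.0494  0.0241] rpy [-180.     0.3   -7. ] q [-0.21  0.25  2.08 -0.    0.82  1.48] F [-0.3  0.1  1.2] M [ 0.    0.07 -0.01] w 0.0003
shift mm [21.7 -0.1  0. ] n@50 0.4348009193567097 turn z 0.0 shift after turn [21.7 -0.1  0. ]
```

Emit:
{"name": "carry_out", "arguments": {"commands": [[1, [9, 0, 0], [0, 0, 0]], [1, [9, 0, 0], [0, 0, 0]], [1, [6, 0, 0], [0, 0, 0]], [1, [6, 0, 0], [0, 0, 0]], [1, [6, 0, 0], [0, 0, 0]]]}}

```text
time_s: 30.1
ee_pos: [0.4334, -0.0527, 0.0262]
eef_rot: [-3.14, 0.007, -0.122]
force: [-21.7, 15.4, 15.5]
grip_width: 0.0002
grip_force: 12.0
```

Emit:
{"name": "carry_out", "arguments": {"commands": [[1, [6, 0, 0], [0, 0, 0]], [1, [6, 0, 0], [0, 0, 0]], [1, [0, 0, 0], [0, 0, 0]]]}}

```text
time_s: 30.48
ee_pos: [0.4466, -0.0544, 0.0262]
eef_rot: [-3.14, 0.004, -0.122]
force: [-11.7, 11.5, 5.8]
grip_width: 0.0004
grip_force: 7.0
```

```bash
python3 m.py m2
```

```text
top near_left [(0.6, [0.46, -0.036, 0.023]), (0.6, [0.575, -0.067, 0.023])]
top near_right []
top far_left [(0.72, [0.573, -0.065, 0.02]), (0.67, [0.461, -0.036, 0.024])]
top far_right [(0.87, [0.505, -0.283, 0.021])]
top rail [(0.57, [0.632, -0.168, 0.002])]
top block [(0.68, [0.483, -0.163, -0.003])]
top cap_a_bar [(0.88, [0.523, -0.085, 0.103])]
scene near_left [(0.86, [0.463, -0.041, 0.022])]
scene near_right [(0.92, [0.406, -0.253, 0.023])]
scene far_left [(0.56, [0.571, -0.068, 0.019])]
scene far_right [(0.65, [0.506, -0.286, 0.022])]
scene rail [(0.74, [0.634, -0.165, 0.002])]
scene block [(0.94, [0.483, -0.162, -0.001])]
scene cap_a_bar [(0.61, [0.518, -0.092, 0.103])]
t 31.275 ee [ 0.4466 -0.0544  0.0262] rpy [-179.9    0.2   -7. ] q [-0.2   0.33  1.95  0.    0.86  1.49] F [-10.9  12.7   4.6] M [ 2.34  2.07 -0.03] w 0.0004
shift mm [-46.8   1.3   6.4] n@50 0.9352805793588266 turn z -0.018 shift after turn [-46.8   0.5   6.4]
```

Emit:
{"name": "carry_out", "arguments": {"commands": [[1, [-35, 0, 0], [0, 0, 0]], [1, [-30, 0, 0], [0, 0, 0]], [1, [-15, 45, 0], [0, 0, 0]], [1, [0, 50, 0], [0, 0, 0]], [1, [0, 50, 0], [0, 0, 0]], [1, [0, 35, 0], [0, 0, 0]], [1, [0, 0, 0], [0, 0, 0]]]}}

```text
time_s: 32.15
ee_pos: [0.3468, -0.2268, 0.0268]
eef_rot: [3.14, -0.002, -0.125]
force: [-0.3, 0.1, 0.5]
grip_width: 0.0008
grip_force: 0.0
```

```bash
python3 plan.py .40 -.240 .024 -7
```

```text
t 32.15 ee [ 0.3468 -0.2268  0.0268] rpy [ 1.799e+02 -1.000e-01 -7.200e+00] q [-0.67  0.26  2.05 -0.    0.82  1.03] F [-0.3  0.1  0.5] M [0.01 0.16 0.01] w 0.0008
shift mm [54.4  6.4  3. ] n@50 1.087680838135349 turn z -0.003 shift after turn [54.4  6.6  3. ]
```

Emit:
{"name": "carry_out", "arguments": {"commands": [[1, [20, 6, 0], [0, 0, 0]], [1, [20, 0, 0], [0, 0, 0]], [1, [7, 0, 0], [0, 0, 0]], [1, [7, 0, 0], [0, 0, 0]], [1, [7, 0, 0], [0, 0, 0]], [1, [7, 0, 0], [0, 0, 0]], [1, [7, 0, 0], [0, 0, 0]], [1, [7, 0, 0], [0, 0, 0]], [1, [7, 0, 0], [0, 0, 0]]]}}

```text
time_s: 33.28
ee_pos: [0.4315, -0.2415, 0.0256]
eef_rot: [3.141, 0.005, -0.122]
force: [-19.5, -7.9, 8.2]
grip_width: 0.0001
grip_force: 9.5
```

Emit:
{"name": "carry_out", "arguments": {"commands": [[1, [7, 0, 0], [0, 0, 0]], [1, [7, 0, 0], [0, 0, 0]], [1, [0, 0, 0], [0, 0, 0]]]}}

```text
time_s: 33.65
ee_pos: [0.4463, -0.2433, 0.0256]
eef_rot: [3.141, 0.003, -0.122]
force: [-10.7, -8.2, 1.5]
grip_width: 0.0006
grip_force: 5.2
```

```bash
python3 m.py m3
```

```text
top near_left [(0.68, [0.408, -0.445, 0.0]), (0.64, [0.452, -0.04, 0.027])]
top near_right [(0.56, [0.46, -0.268, 0.02])]
top far_left [(0.73, [0.692, -0.363, -0.002]), (0.65, [0.566, -0.032, 0.019])]
top far_right [(0.66, [0.564, -0.261, 0.021])]
top rail [(0.87, [0.631, -0.169, 0.002])]
top block [(0.75, [0.511, -0.151, 0.002])]
top cap_a_bar [(0.78, [0.525, -0.069, 0.104])]
scene near_left [(0.91, [0.456, -0.04, 0.021])]
scene near_right [(0.71, [0.463, -0.263, 0.025])]
scene far_left []
scene far_right [(0.61, [0.57, -0.263, 0.024])]
scene rail [(0.64, [0.634, -0.167, -0.002]), (0.64, [0.527, -0.228, 0.072])]
scene block [(0.76, [0.508, -0.153, -0.003])]
scene cap_a_bar []
t 34.45 ee [ 0.4463 -0.2433  0.0257] rpy [180.    0.2  -7. ] q [-0.57  0.44  1.8  -0.    0.91  1.12] F [-9.6 -8.1  0.3] M [-1.38  1.94 -0.03] w 0.0003
shift mm [ -69.4 -186.2    5.7] n@50 3.7246273673802595 turn z -0.017 shift after turn [ -66.2 -187.4    5.7]
```

Emit:
{"name": "carry_out", "arguments": {"commands": [[1, [-20, 0, 0], [0, 0, 0]], [1, [-15, 0, 0], [0, 0, 0]], [1, [0, -48, 0], [0, 0, 0]], [1, [0, -48, 0], [0, 0, 0]], [1, [0, -48, 0], [0, 0, 0]], [1, [0, -47, 0], [0, 0, 0]], [1, [0, 0, 0], [0, 0, 0]]]}}

```text
time_s: 35.33
ee_pos: [0.4361, -0.0468, 0.026]
eef_rot: [-3.142, -0.0, -0.118]
force: [0.6, -0.0, -0.5]
grip_width: 0.0005
grip_force: 0.0
```

```bash
python3 plan.py .446 -.05 .024 -7
```

```text
t 35.325 ee [ 0.4361 -0.0468  0.026 ] rpy [-180.    -0.    -6.8] q [-0.19  0.31  1.99  0.    0.84  1.5 ] F [ 0.6 -0.  -0.5] M [-0.01  0.16 -0.01] w 0.0005
shift mm [10.2  2.   2. ] n@50 0.20371280280593773 turn z 0.004 shift after turn [10.2  2.   2. ]
```

Emit:
{"name": "carry_out", "arguments": {"commands": [[1, [7, 2, 0], [0, 0, 0]], [1, [7, 0, 0], [0, 0, 0]], [1, [7, 0, 0], [0, 0, 0]], [1, [7, 0, 0], [0, 0, 0]], [1, [7, 0, 0], [0, 0, 0]], [1, [7, 0, 0], [0, 0, 0]], [1, [7, 0, 0], [0, 0, 0]], [1, [7, 0, 0], [0, 0, 0]], [1, [0, 0, 0], [0, 0, 0]]]}}

```text
time_s: 36.45
ee_pos: [0.49, -0.0583, 0.0248]
eef_rot: [-3.14, 0.005, -0.124]
force: [-8.4, 10.4, 0.3]
grip_width: 0.0007
grip_force: 4.9
```

```bash
python3 m.py m4
```

```text
top near_left [(0.68, [0.504, -0.042, 0.028]), (0.63, [0.526, -0.249, 0.074])]
top near_right [(0.59, [0.448, -0.264, 0.021])]
top far_left [(0.57, [0.616, -0.067, 0.019])]
top far_right [(0.98, [0.549, -0.291, 0.025]), (0.7, [0.615, -0.067, 0.024]), (0.69, [0.74, -0.262, 0.001])]
top rail [(0.86, [0.635, -0.169, 0.006])]
top block [(0.98, [0.529, -0.166, 0.002])]
top cap_a_bar [(0.87, [0.564, -0.092, 0.101])]
scene near_left [(0.62, [0.504, -0.047, 0.021])]
scene near_right [(0.77, [0.452, -0.262, 0.024])]
scene far_left [(0.73, [0.528, -0.163, 0.001])]
scene far_right [(0.68, [0.557, -0.286, 0.024])]
scene rail [(0.96, [0.635, -0.166, -0.0])]
scene block [(0.94, [0.529, -0.166, -0.001])]
scene cap_a_bar [(0.97, [0.562, -0.093, 0.104])]
t 37.25 ee [ 0.49   -0.0583  0.0248] rpy [-179.9    0.3   -7.1] q [-0.19  0.42  1.84  0.    0.89  1.5 ] F [-7.  10.4 -1. ] M [1.91 1.43 0.  ] w 0.0004
shift mm [-90.3   2.9   5.2] n@50 1.8065168470365722 turn z -0.019 shift after turn [-90.4   1.2   5.2]
```

Emit:
{"name": "carry_out", "arguments": {"commands": [[1, [-30, 0, 0], [0, 0, 0]], [1, [-30, 0, 0], [0, 0, 0]], [1, [-25, 40, 0], [0, 0, 0]], [1, [0, 50, 0], [0, 0, 0]], [1, [0, 50, 0], [0, 0, 0]], [1, [0, 40, 0], [0, 0, 0]], [1, [0, 0, 0], [0, 0, 0]]]}}

```text
time_s: 38.12
ee_pos: [0.3846, -0.2296, 0.0258]
eef_rot: [3.141, -0.0, -0.127]
force: [0.4, 0.9, -0.1]
grip_width: 0.0001
grip_force: 0.0
```

```bash
python3 plan.py .444 -.2495 .024 -7
```

```text
t 38.125 ee [ 0.3846 -0.2296  0.0258] rpy [180.   -0.   -7.3] q [-0.62  0.33  1.96 -0.    0.85  1.08] F [ 0.4  0.9 -0.1] M [-0.04  0.1  -0.02] w 0.0001
shift mm [61.4 12.2  1.8] n@50 1.2286664445020385 turn z -0.005 shift after turn [61.4 12.6  1.8]
```

Emit:
{"name": "carry_out", "arguments": {"commands": [[1, [24, 12, 0], [0, 0, 0]], [1, [24, 0, 0], [0, 0, 0]], [1, [8, 0, 0], [0, 0, 0]], [1, [8, 0, 0], [0, 0, 0]], [1, [8, 0, 0], [0, 0, 0]], [1, [8, 0, 0], [0, 0, 0]], [1, [8, 0, 0], [0, 0, 0]], [1, [8, 0, 0], [0, 0, 0]], [1, [8, 0, 0], [0, 0, 0]], [1, [8, 0, 0], [0, 0, 0]]]}}

```text
time_s: 39.38
ee_pos: [0.4924, -0.2525, 0.0253]
eef_rot: [3.141, 0.005, -0.122]
force: [-15.9, -7.5, 5.4]
grip_width: 0.0004
grip_force: 8.5
```

Emit:
{"name": "carry_out", "arguments": {"commands": [[1, [6, 0, 0], [0, 0, 0]], [1, [0, 0, 0], [0, 0, 0]]]}}

```text
time_s: 39.62
ee_pos: [0.499, -0.2532, 0.0253]
eef_rot: [3.141, 0.004, -0.122]
force: [-10.5, -7.0, 1.9]
grip_width: 0.0006
grip_force: 5.2
```

```bash
python3 m.py m5
```

```text
top near_left [(0.85, [0.493, -0.045, 0.027])]
top near_right []
top far_left [(0.71, [0.61, -0.035, 0.022])]
top far_right [(0.67, [0.619, -0.259, 0.017])]
top rail [(0.71, [0.635, -0.164, 0.004])]
top block [(0.7, [0.557, -0.15, 0.002])]
top cap_a_bar [(0.8, [0.568, -0.07, 0.103])]
scene near_left [(0.94, [0.494, -0.047, 0.023])]
scene near_right [(0.74, [0.517, -0.268, 0.025])]
scene far_left []
scene far_right []
scene rail [(0.96, [0.635, -0.166, 0.003]), (0.51, [0.576, -0.229, 0.104])]
scene block [(0.95, [0.556, -0.154, -0.003]), (0.57, [0.698, -0.355, -0.004])]
scene cap_a_bar [(0.63, [0.566, -0.074, 0.103])]
t 40.425 ee [ 0.499  -0.2532  0.0253] rpy [180.    0.2  -7. ] q [-0.53  0.53  1.65 -0.    0.96  1.16] F [-9.5 -6.8  1.3] M [-1.36  1.82 -0.06] w 0.0002
shift mm [-123.1 -189.6    5.6] n@50 3.792069049971049 turn z -0.018 shift after turn [-119.7 -191.8    5.6]
```

Emit:
{"name": "carry_out", "arguments": {"commands": [[1, [-25, 0, 0], [0, 0, 0]], [1, [-25, 0, 0], [0, 0, 0]], [1, [0, -48, 0], [0, 0, 0]], [1, [0, -48, 0], [0, 0, 0]], [1, [0, -48, 0], [0, 0, 0]], [1, [0, -48, 0], [0, 0, 0]], [1, [0, 0, 0], [0, 0, 0]]]}}

```text
time_s: 41.3
ee_pos: [0.4743, -0.0536, 0.0258]
eef_rot: [-3.141, 0.0, -0.119]
force: [-0.0, -0.4, 0.3]
grip_width: 0.0006
grip_force: 0.0
```

```bash
python3 plan.py .485 -.058 .024 -7
```

```text
t 41.3 ee [ 0.4743 -0.0536  0.0258] rpy [-180.     0.    -6.8] q [-0.19  0.38  1.88  0.    0.88  1.5 ] F [-0.  -0.4  0.3] M [-0.02  0.17 -0.  ] w 0.0006
shift mm [11.2  3.1  1.7] n@50 0.2238208860459372 turn z 0.004 shift after turn [11.2  3.1  1.7]
```

Emit:
{"name": "carry_out", "arguments": {"commands": [[1, [7, 2, 0], [0, 0, 0]], [1, [7, 0, 0], [0, 0, 0]], [1, [7, 0, 0], [0, 0, 0]], [1, [7, 0, 0], [0, 0, 0]], [1, [7, 0, 0], [0, 0, 0]], [1, [5, 0, 0], [0, 0, 0]], [1, [0, 0, 0], [0, 0, 0]]]}}

```text
time_s: 42.18
ee_pos: [0.5124, -0.0629, 0.0246]
eef_rot: [-3.14, 0.006, -0.124]
force: [-9.0, 8.1, 0.2]
grip_width: 0.0005
grip_force: 4.7
```

```bash
python3 m.py m6
```

```text
top near_left []
top near_right [(0.85, [0.505, -0.272, 0.021])]
top far_left [(0.88, [0.639, -0.05, 0.022])]
top far_right [(0.62, [0.611, -0.276, 0.021])]
top rail [(0.74, [0.63, -0.167, 0.002])]
top block [(0.96, [0.569, -0.159, 0.002])]
top cap_a_bar [(0.9, [0.593, -0.081, 0.102])]
scene near_left [(0.89, [0.525, -0.045, 0.025])]
scene near_right [(0.84, [0.511, -0.267, 0.022]), (0.68, [0.575, -0.239, 0.102])]
scene far_left []
scene far_right [(0.61, [0.616, -0.278, 0.024])]
scene rail [(0.86, [0.633, -0.168, -0.0])]
scene block [(0.91, [0.57, -0.16, -0.001])]
scene cap_a_bar [(0.75, [0.59, -0.083, 0.104])]
t 42.975 ee [ 0.5124 -0.063   0.0247] rpy [-179.9    0.3   -7.1] q [-0.19  0.46  1.77  0.    0.92  1.5 ] F [-7.5  8.4 -1.3] M [1.47 1.55 0.16] w 0.0003
shift mm [-113.1    0.9    5.2] n@50 2.2629886251286035 turn z -0.019 shift after turn [-113.1   -1.2    5.2]
```

Emit:
{"name": "carry_out", "arguments": {"commands": [[1, [-25, 0, 0], [0, 0, 0]], [1, [-25, 0, 0], [0, 0, 0]], [1, [0, 45, 0], [0, 0, 0]], [1, [0, 50, 0], [0, 0, 0]], [1, [0, 50, 0], [0, 0, 0]], [1, [0, 45, 0], [0, 0, 0]], [1, [0, 0, 0], [0, 0, 0]]]}}

```text
time_s: 43.85
ee_pos: [0.4406, -0.2489, 0.0256]
eef_rot: [3.141, -0.0, -0.127]
force: [-0.4, 1.1, -0.4]
grip_width: 0.0004
grip_force: 0.0
```

```bash
python3 plan.py .500 -.257 .024 -4
```

```text
t 43.85 ee [ 0.4406 -0.2489  0.0256] rpy [180.   -0.   -7.3] q [-0.59  0.44  1.8  -0.    0.9   1.11] F [-0.4  1.1 -0.4] M [ 0.04  0.14 -0.04] w 0.0004
shift mm [60.   0.5  1.7] n@50 1.1998908954524525 turn z -0.058 shift after turn [59.9  4.   1.7]
```

Emit:
{"name": "carry_out", "arguments": {"commands": [[1, [25, 0, 0], [0, 0, 0]], [1, [20, 0, 0], [0, 0, 0]], [1, [7, 0, 0], [0, 0, 0]], [1, [7, 0, 0], [0, 0, 0]], [1, [6, 0, 0], [0, 0, 0]], [1, [5, 0, 0], [0, 0, 0]], [1, [0, 0, 0], [0, 0, 0]]]}}

```text
time_s: 44.72
ee_pos: [0.5084, -0.2546, 0.0254]
eef_rot: [3.141, 0.005, -0.123]
force: [-15.3, -7.0, 5.7]
grip_width: 0.0005
grip_force: 7.8
```

Emit:
{"name": "carry_out", "arguments": {"commands": [[1, [3, 0, 0], [0, 0, 0]], [1, [0, 0, 0], [0, 0, 0]]]}}

```text
time_s: 44.98
ee_pos: [0.5088, -0.2547, 0.0254]
eef_rot: [-3.141, 0.011, -0.122]
force: [-36.9, -5.1, 20.2]
grip_width: 0.0005
grip_force: 18.5
```

```bash
python3 m.py m7
```

```text
top near_left [(0.66, [0.591, -0.081, 0.103]), (0.59, [0.518, -0.043, 0.025])]
top near_right []
top far_left [(0.69, [0.637, -0.045, 0.02])]
top far_right [(0.91, [0.627, -0.27, 0.022])]
top rail [(0.94, [0.631, -0.167, -0.0]), (0.68, [0.517, -0.045, 0.028])]
top block [(0.81, [0.577, -0.158, 0.003])]
top cap_a_bar [(0.72, [0.632, -0.166, 0.003])]
scene near_left [(0.97, [0.521, -0.047, 0.023])]
scene near_right [(0.76, [0.524, -0.271, 0.026])]
scene far_left []
scene far_right [(0.65, [0.628, -0.271, 0.025])]
scene rail [(0.66, [0.635, -0.166, 0.003])]
scene block [(0.82, [0.572, -0.158, -0.002])]
scene cap_a_bar []
t 45.775 ee [ 0.5088 -0.2547  0.0253] rpy [-180.     0.6   -7. ] q [-0.53  0.56  1.61 -0.    0.98  1.17] F [-37.3  -4.5  19.4] M [-0.65  6.73  0.33] w 0.0002
shift mm [-132.9 -189.9    6.9] n@50 3.7970388241161994 turn z -0.018 shift after turn [-129.5 -192.2    6.9]
```

Emit:
{"name": "carry_out", "arguments": {"commands": [[1, [-25, 0, 0], [0, 0, 0]], [1, [-20, 0, 0], [0, 0, 0]], [1, [0, -48, 0], [0, 0, 0]], [1, [0, -48, 0], [0, 0, 0]], [1, [0, -48, 0], [0, 0, 0]], [1, [0, -46, 0], [0, 0, 0]], [1, [0, 0, 0], [0, 0, 0]]]}}

```text
time_s: 46.65
ee_pos: [0.4921, -0.0579, 0.0258]
eef_rot: [-3.141, 0.0, -0.119]
force: [-0.6, 0.4, -0.1]
grip_width: 0.0005
grip_force: 0.0
```

```bash
python3 plan.py .512 -.058 .024 -2
```

```text
t 46.65 ee [ 0.4921 -0.0579  0.0258] rpy [-180.     0.    -6.8] q [-0.19  0.42  1.83  0.    0.89  1.5 ] F [-0.6  0.4 -0.1] M [0.01 0.16 0.01] w 0.0005
shift mm [19.8 -2.2  1.8] n@50 0.39520371559310136 turn z -0.084 shift after turn [19.9 -0.6  1.8]
```

Emit:
{"name": "carry_out", "arguments": {"commands": [[1, [0, 0, 0], [0, 0, -0.084]], [1, [8, 0, 0], [0, 0, 0]], [1, [8, 0, 0], [0, 0, 0]], [1, [5, 0, 0], [0, 0, 0]], [1, [4, 0, 0], [0, 0, 0]], [1, [0, 0, 0], [0, 0, 0]]]}}

```text
time_s: 47.4
ee_pos: [0.5155, -0.0606, 0.0253]
eef_rot: [-3.14, 0.006, -0.039]
force: [-15.5, 5.7, 11.7]
grip_width: 0.0005
grip_force: 7.9
```

Emit:
{"name": "carry_out", "arguments": {"commands": [[1, [2, 0, 0], [0, 0, 0]], [1, [0, 0, 0], [0, 0, 0]]]}}

```text
time_s: 47.65
ee_pos: [0.5159, -0.0605, 0.0253]
eef_rot: [-3.14, 0.01, -0.039]
force: [-28.1, 6.3, 21.5]
grip_width: 0.0006
grip_force: 14.4
```

Emit:
{"name": "carry_out", "arguments": {"commands": [[1, [1, 0, 0], [0, 0, 0]], [1, [0, 0, 0], [0, 0, 0]]]}}

```text
time_s: 47.9
ee_pos: [0.5159, -0.0605, 0.0253]
eef_rot: [-3.14, 0.012, -0.039]
force: [-37.3, 4.9, 29.0]
grip_width: 0.0001
grip_force: 18.4
```

Emit:
{"name": "carry_out", "arguments": {"commands": [[1, [-20, 0, 0], [0, 0, 0]], [1, [-20, 0, 0], [0, 0, 0]], [1, [0, 48, 0], [0, 0, 0]], [1, [0, 50, 0], [0, 0, 0]], [1, [0, 50, 0], [0, 0, 0]], [1, [0, 45, 0], [0, 0, 0]], [1, [0, 0, 0], [0, 0, 0]]]}}

```text
time_s: 48.78
ee_pos: [0.4727, -0.2552, 0.0256]
eef_rot: [3.141, -0.0, -0.043]
force: [-0.8, 0.0, 0.0]
grip_width: 0.0004
grip_force: 0.0
```

```bash
python3 m.py m8;python3 plan.py .5088 -.2547 .0254
```

```text
top near_left [(0.93, [0.528, -0.044, 0.027]), (0.73, [0.672, -0.437, 0.002])]
top near_right [(0.6, [0.519, -0.271, 0.022])]
top far_left [(0.96, [0.64, -0.046, 0.022])]
top far_right []
top rail [(0.69, [0.63, -0.168, 0.004])]
top block [(0.57, [0.578, -0.16, 0.004])]
top cap_a_bar [(0.84, [0.593, -0.076, 0.106])]
scene near_left []
scene near_right [(0.83, [0.523, -0.27, 0.024])]
scene far_left []
scene far_right [(0.84, [0.627, -0.274, 0.023])]
scene rail [(0.83, [0.634, -0.166, 0.001])]
scene block [(0.76, [0.579, -0.154, 0.001])]
scene cap_a_bar [(0.55, [0.576, -0.157, -0.002])]
t 49.575 ee [ 0.473  -0.2525  0.0258] rpy [180.   -0.   -2.2] q [-0.56  0.49  1.72  0.    0.93  1.05] F [ 0.7 -0.4 -0.5] M [ 0.01  0.16 -0.  ] w 0.0004
shift mm [ -80.7 -199.5    5.8] n@50 3.9909450808041207 turn z 0.067 shift after turn [ -93.7 -193.7    5.8]
t 49.575 ee [ 0.473  -0.2525  0.0258] rpy [180.   -0.   -2.2] q [-0.56  0.49  1.72  0.    0.93  1.05] F [ 0.7 -0.4 -0.5] M [ 0.01  0.16 -0.  ] w 0.0004
shift mm [35.9  0.8  0.4] n@50 0.7175490871895692 turn z 0 shift after turn [35.9  0.8  0.4]
```

Emit:
{"name": "carry_out", "arguments": {"commands": [[1, [15, 0, 0], [0, 0, 0]], [1, [15, 0, 0], [0, 0, 0]], [1, [6, 0, 0], [0, 0, 0]], [1, [2, 0, 0], [0, 0, 0]], [1, [0, 0, 0], [0, 0, 0]]]}}

```text
time_s: 50.2
ee_pos: [0.509, -0.2541, 0.0258]
eef_rot: [-3.141, 0.004, -0.038]
force: [-14.7, -1.0, 10.9]
grip_width: -0.0
grip_force: 7.3
```

Emit:
{"name": "carry_out", "arguments": {"commands": [[1, [1, 0, 0], [0, 0, 0]], [1, [0, 0, 0], [0, 0, 0]]]}}

```text
time_s: 50.45
ee_pos: [0.5094, -0.2542, 0.0258]
eef_rot: [-3.141, 0.005, -0.038]
force: [-19.8, -2.2, 13.6]
grip_width: 0.0007
grip_force: 9.9
```

Emit:
{"name": "carry_out", "arguments": {"commands": [[1, [1, 0, 0], [0, 0, 0]], [1, [0, 0, 0], [0, 0, 0]]]}}

```text
time_s: 50.7
ee_pos: [0.5095, -0.2542, 0.0258]
eef_rot: [-3.141, 0.008, -0.038]
force: [-27.7, -1.2, 18.2]
grip_width: 0.0003
grip_force: 14.0
```

Emit:
{"name": "carry_out", "arguments": {"commands": [[1, [-20, 0, 0], [0, 0, 0]], [1, [-40, 0, 0], [0, 0, 0]], [1, [0, 0, -50], [0, 0, 0]], [1, [-20, 0, -50], [0, 0, 0]], [1, [-40, 0, -50], [0, 0, 0]], [1, [0, 0, 0], [0, 0, 0]]]}}

```text
time_s: 51.45
ee_pos: [0.3935, -0.2503, 0.1781]
eef_rot: [3.138, -0.005, -0.039]
force: [1.1, 0.8, -0.0]
grip_width: 0.0003
grip_force: 0.0
```

```bash
python3 m.py m9; python3 -c "
import cv2
a=cv2.imread('pics/m9_top.png')[140:300,190:390];cv2.imwrite('pics/c9.png',cv2.resize(a,None,fx=3.7,fy=3.7,interpolation=cv2.INTER_CUBIC))"
```

```text
top near_left [(0.82, [0.523, -0.045, 0.024])]
top near_right [(0.58, [0.519, -0.272, 0.022])]
top far_left [(0.65, [0.639, -0.044, 0.023])]
top far_right [(0.72, [0.624, -0.271, 0.024])]
top rail [(0.74, [0.631, -0.169, 0.003]), (0.71, [0.64, -0.047, 0.02])]
top block [(0.64, [0.578, -0.16, 0.005])]
top cap_a_bar [(0.9, [0.596, -0.077, 0.103])]
scene near_left []
scene near_right [(0.7, [0.522, -0.268, 0.023])]
scene far_left []
scene far_right [(0.97, [0.627, -0.274, 0.027])]
scene rail [(0.68, [0.633, -0.164, 0.002])]
scene block [(0.81, [0.576, -0.16, -0.002]), (0.66, [0.588, -0.238, 0.103])]
scene cap_a_bar [(0.87, [0.59, -0.083, 0.103])]
t 52.25 ee [ 0.394  -0.2495  0.1745] rpy [180.   -0.   -2.2] q [-0.64  0.14  1.79 -0.    1.21  0.97] F [-0.1  0.6 -0.4] M [-0.    0.17  0.01] w 0.0004
shift mm [  -1.6 -199.6  154.5] n@50 3.991446314990163 turn z 0.067 shift after turn [ -14.9 -199.   154.5]
```

View pics/c9.png

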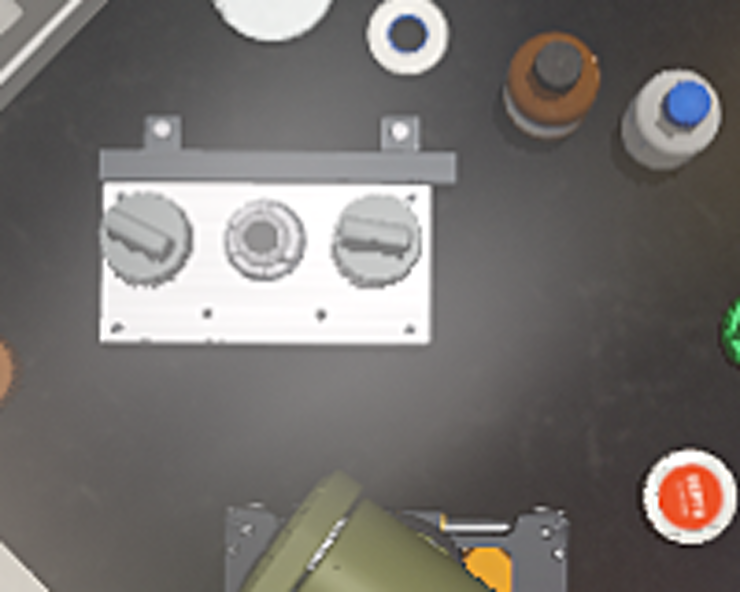

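The block's far face lies flat along the rail (crop rows ~182). The block's middle is at column 267 against the rail's 278, which is about 7 mm off. Both caps are on, and the arm is clear of everything.

```bash
python3 -c "
from station import ctrl
print(ctrl.hand_in())"
```

```text
the job is handed in; nothing more can be done
None
```

The job is handed in: both grey caps are screwed fully home on the left and right necks (the middle one stays open), and the block is flush on the docking rail, about 7 mm left of centre.

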